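# Shut the stone-chip chute

## Robot

A 6-joint arm with a two-finger parallel gripper is mounted at the origin on the work surface. World frame = base frame: x ahead of the robot, y to its left, z up, the work surface at z = 0. Lengths are in mm, angles in rad, forces in N, time in s.
With the tool pointing down it reaches from about 350 to 1000 mm from the base axis. Payload 7.1 kg.
Tool frame: the origin (TCP) lies at the very end of the fingers, on their centre line; the grasp point (between the pads) lies 19 mm behind it (bot.hold_point_z is the distance from the TCP to the grasp point, in mm); z points along the fingers, y is the line along which they close (so a half turn about z gives the same grasp; the last joint's range is limited). The gripper opens to 85 mm and grips with 20 to 120 N. Pads are 22 mm wide; open, the fingers measure 114 mm over their backs; the gripper's body (76 mm by 85 mm) begins 54 mm behind the grasp point. The pads swing forward as they close: fully open they stand 13 mm farther back than shut.
Start: joints at [-1.327, 0.423, 1.63, -0, 1.089, -0.019], TCP at [162.385, -603.52, 231.319] pointing down, gripper open.
Joint ranges: [-3, 3], [-0.9, 2.11], [0.09, 2.58], [-1.31, 4.45], [0.11, 2.69], [-2.54, 2.54]. Speed limits (rad/s): [2.39, 2.39, 3.01, 3.14, 3.14, 3.14].

## Interface

Orientations are given as a rotation vector (axis times angle).
In Python, from bench import bot gives the robot as it stands.
- The arm moves only by the tool drive_effector, called after "Call:" as name([rows], argument=value, ...), one row to a line, values as JSON. Schema: {"type":"object","properties":{"motion":{"type":"array","items":{"type":"array","prefixItems":[{"type":"array","items":{"type":"number"},"minItems":3,"maxItems":3},{"type":"array","items":{"type":"number"},"minItems":3,"maxItems":3}],"minItems":2,"maxItems":2},"minItems":1,"maxItems":10},"finger_gap":{"type":"number"},"only":{"type":"string"},"quiet":{"type":"boolean"},"lines":{"type":"string"}},"required":["motion"],"additionalProperties":false}. motion is a list of rows, 1 to 10 of them, each written [[dx, dy, dz], [rx, ry, rz]]: dx, dy, dz in parts of the range, where 1.0 means 0.8 m, then a rotation vector rx, ry, rz in parts of the range, where 1.0 means 2 pi rad; each row shifts and turns the commanded pose from where the row before left it, along the tool's axes as they then stand; what a row does not reach is not made up. A row lasts 1/10 s, in which the tool goes at most 50 mm and 0.15 rad, less where a joint would pass 70% of its speed; a pose out of reach is approached as far as the arm can. finger_gap is the finger opening in mm, set as the call begins (left out keeps the last). The fingers move at their own pace and stop on an object; the grip force is fixed at half the most. Time passes only in rows, so rows that do not move let the fingers close. The tool returns the time, the measured TCP pose, the force, the opening and the grip force at its end. only (a regular expression) keeps the lines of the reply that match it, lines (a string "A,B") keeps lines A to B, and quiet returns only ok. Input that does not fit is refused with a message, and nothing moves.
- bot.get_state(): the state, without advancing time (a new reading comes with each control period).
- bot.camera(name): name is "scene" or "top" or "wrist"; returns a dict with "image" (384x512x3 uint8, red, green, blue), "z_map" (384x512 float32, mm along the optical axis (not along the pixel's ray), 0 where there is no reading), "fovy" (degrees; the focal length in pixels is half the picture's height over the tangent of half this angle, whatever the lens; pixels are square), "cx", "cy" (the principal point, pixels), "R" (3x3) and "t" (3): a world point X has camera coordinates R X + t; the wrist camera has in their place "hand_eye" (4x4, takes a point from camera to tool coordinates, whose origin is the TCP and whose axes are the flange's). Camera axes: x right, y down, z forward; pixel columns grow to the right and rows downward; lengths in mm; the calibration is good to about 2 mm. A picture is of the moment at which its call begins: read the wrist's pose just before it.
- bot.sign_off(): hands the job in; it is judged then, once.
The state is a dict: "clock": time; "qpos": joint angles; "joint_velocities": joint speeds; "joint_torque": joint torques, N m; "tcp_pos": TCP position; "orientation": TCP orientation; "force": force on the tool from outside, world axes, zero at the start; "ft_torque": the same for the moment, N m; "width": finger opening in mm; "finger_force": force on a finger pad.
Only numpy, scipy, OpenCV 4.12 (cv2) and the standard library are available. Lean on these libraries where they do the work, as an engineer would, in place of code of your own. Each camera call takes 0.05 s, during which the arm holds its last target. There are 200 camera calls.

## Task

Shut the chip chute, the one with the square mouth: push the upright flat tab of its slide gate away from you until the gate is fully home and the spring catch has clicked down behind the gate's striker bar, then let go. Leave the gate of the other chute, with the round mouth, as it stands.

Things in the scene. Friction and masses are not known exactly. Their poses are not given: they have to be found in the camera images.
- chip_tab (a point): Middle of the robot-side face of the flat steel tab (64 wide, 10 thick, z 88 to 142 mm) on the chip chute's gate, at z 115; moves with it. x: shutting direction, level, roughly away from the robot; y: along tab's width; z up. Gate plate 100 long, 104 wide, top at z 88; guides beside it to z 94. Nothing higher within 50 mm of the tab. Chute: fixed grey box 302x140x80 mm with square mouth.
- chip_gate (a joint): Chip gate's travel in m: 0 at its end stop, mouth covered; 0.1 fully open, tab drawn towards the robot. Shut it by pushing the tab that far along +x of chip_tab. Friction about 5 N plus 8 N per m/s, no return spring: it stays where left. The catch is met at about 0.037, adds up to about 6 N, and drops at about 0.005; the stop is at 0.
- chip_catch (a joint): Angle (rad) of the chip chute's spring catch, a dark steel lever at the chute's far end, pivoted 158 mm beyond the shut tab. 0 = down. The gate's striker bar (10 mm round, on the gate's far edge) lifts it to about 0.2 in passing under its sloping tooth; the spring then drops it to 0 behind the bar and the gate is locked. It need not be touched.
- dust_knob (a point): On the gate of the other chute, to be left alone: same fixed box but with a round mouth, and a round knob (34 mm wide, top at z 136 mm) instead of the flat tab. The point is at the gate's robot-side edge, z 115 mm, 17 mm robot-side of the knob's axis; axes as for chip_tab. The two chutes may stand either way round, left or right.

How it is judged (in metres and radians):
At the end, for the whole second after the job is handed in: The chip chute's gate is within 12 mm of its end stop and at rest, with its spring catch down again (within 0.07 rad) behind the striker bar (value of joint chip_gate below 0.012 m and value of joint chip_catch below 0.07 rad and velocity of joint chip_gate between -0.01 and 0.01 m/s); the robot touches nothing.
It fails at once if the round-mouthed chute's gate is moved by more than 10 mm (distance of dust_knob from where it was at the start of the episode above 0.01 m).
It also fails if it takes over 26 s, if anything falls off the work surface, if the arm or the gripper's body presses on something with over 40 N, if the wrist force passes 120 N, or if a joint passes its speed limit or range.

## Working session

There is one attempt and no reset: what is moved stays moved. The work goes in short steps, Python scripts to look and compute and a tool call to move; the robot and the scene stay as the last step left them, time stands still between calls to the robot, and variables do not carry over. Pictures are saved under pics/ and viewed, at most 10 in all, crops included, and the job is handed in when it is done.

```bash
mkdir -p pics; ls; python3 - <<'E'
from bench import bot
import cv2,pickle,numpy as np
s=bot.get_state();print(s['clock'],s['tcp_pos'],s['orientation'],s['force'])
d={}
for n in("scene","top"):
    c=bot.camera(n);d[n]=c;cv2.imwrite(f"pics/{n}0.png",c["image"][:,:,::-1]);print(n,c["R"],c["t"],c["fovy"],c["cx"],c["cy"],(c["z_map"]>0).mean())
pickle.dump(d,open("c0.pkl","wb"))
E
```

```text
bench.py
pics
0.0 [ 162.2665765  -602.98269883  230.52517978] [-3.11293835e+00 -4.11457014e-01  2.71668297e-04] [-0.30197399 -0.36827745 -0.66879841]
scene [[-0.25167013  0.96777102  0.00902181]
 [ 0.70802751  0.19046277 -0.68001543]
 [-0.65981755 -0.16475188 -0.73314229]] [ 152.15303008 -369.60573237 1259.32104251] 54.21024082240921 255.65035565176103 193.70816924331973 0.9958597819010416
top [[ 0.01406702 -0.99980596  0.01379019]
 [-0.99489487 -0.01537361 -0.09973886]
 [ 0.09993151 -0.01231676 -0.99491808]] [ -22.06024141  663.28148625 1108.45883805] 46.91838255334744 255.93638659933416 190.3786217068017 0.9959208170572916
```

View pics/top0.png

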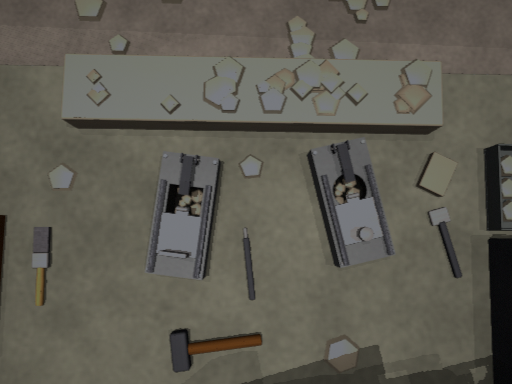

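View pics/scene0.png

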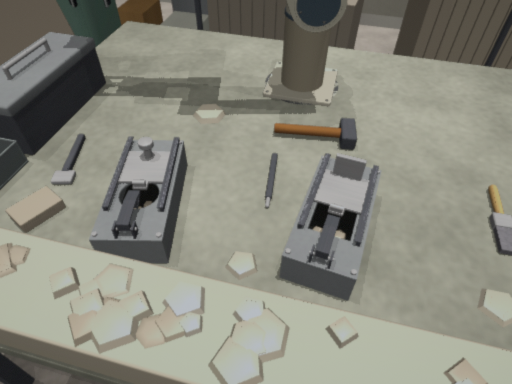

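The top view shows the square-mouth chip chute on the left, with its tab near (172,254) and its catch near (188,160). The round-mouth chute is on the right, with its knob at (366,234). In the scene view the chip chute is the right-hand box, with its tab at about (349,168). Next I'll measure the tab in both views.

```bash
cat >h.py <<'E'
import numpy as np
def f(c): return 192/np.tan(np.radians(c["fovy"]/2))
def cloud(c,u0,u1,v0,v1):
    v,u=np.mgrid[v0:v1,u0:u1]; z=c["z_map"][v0:v1,u0:u1].astype(float)
    P=np.stack([(u-c["cx"])*z/f(c),(v-c["cy"])*z/f(c),z],-1)
    return (P-c["t"])@c["R"]
def proj(c,X):
    p=c["R"]@X+c["t"]; return f(c)*p[:2]/p[2]+[c["cx"],c["cy"]]
E
python3 - <<'E'
import pickle,cv2,numpy as np
from h import *
d=pickle.load(open("c0.pkl","rb"))
for n,(u0,u1,v0,v1) in dict(top=(140,225,145,285),scene=(280,390,145,295)).items():
    c=d[n];P=cloud(c,u0,u1,v0,v1)
    cv2.imwrite(f"pics/z{n}.png",cv2.resize(c["image"][v0:v1,u0:u1,::-1],None,fx=4,fy=4,interpolation=cv2.INTER_CUBIC))
    for lo,hi,nm in((120,150,'tab+'),(84,92,'plate'),(76,83,'box')):
        m=((P[...,2]>lo)&(P[...,2]<hi)).astype(np.uint8)
        k,l,st,ce=cv2.connectedComponentsWithStats(m)
        for i in range(1,k):
            if st[i,4]>25:
                Q=P[l==i]; r=cv2.minAreaRect(Q[:,:2].astype(np.float32))
                print(n,nm,st[i]+[u0,v0,0,0,0],Q.mean(0).round(1),np.round(r[0],1),np.round(r[1],1),round(r[2],1))
E
```

```text
top tab+ [158 251  29   7 135] [502.8 180.5 139.6] [502.5 181.3] [63.8 10. ] 83.7
top plate [ 150  208   56   50 1599] [551.4 176.4  87.4] [554.  175.8] [128.2 118.1] 87.7
top box [150 151  32  85 760] [689.5 208.1  79.2] [647.1 209.5] [ 51.9 210.7] 83.2
top box [ 190  156   29  124 1002] [652.4 115.7  79.3] [592.6 131.5] [ 62.8 301.9] 83.7
top box [144 237   8  37  71] [494.2 249.5  79. ] [497.  249.7] [86.8 14.3] 0.7
top box [152 253  43  26 743] [470.9 186.3  79.2] [472.  185.6] [101.4  50. ] 83.6
scene tab+ [335 153  32  18 337] [505.7 180.4 134.7] [503.7 180.6] [63.3 12.2] 82.4
scene plate [ 314  169   55   47 1573] [554.6 175.2  89.5] [556.3 174.1] [ 98.7 120.8] 83.5
scene box [ 282  156   99  125 2656] [683.  162.8  81.4] [598.3 169.5] [140.2 300.9] 83.5
scene box [326 158   9  12  72] [463.7 141.7  81.5] [463.2 140.9] [41.8 16. ] 0.4
scene box [362 166  10  14  93] [472.8 225.1  81.3] [472.6 225.4] [17.1 42.7] 81.9
```

View pics/ztop.png

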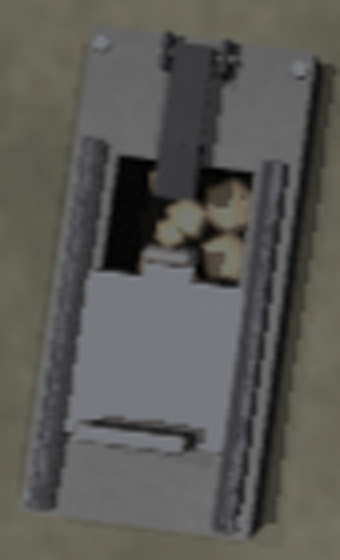

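View pics/zscene.png

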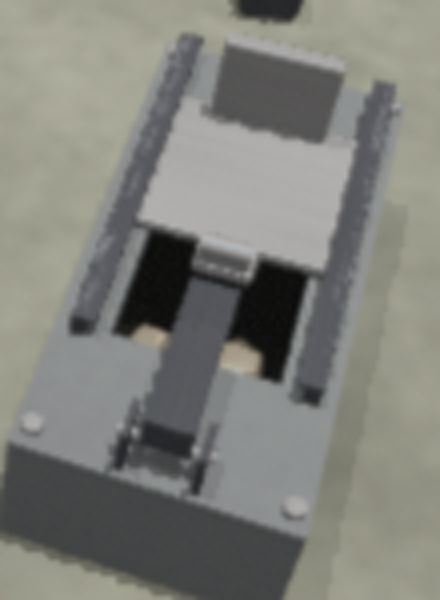

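The top view shows the tab as a light strip at about crop (133,435), on a gate near fully open. The striker bar is at (168,255), and the catch pivots at (200,55). Both views put the tab centre at about (503,181), 64x10 mm with its top near z 140. The box axis is about 6.4° clockwise of world +x, and the box measures 140x301. All of this matches the text. I'll turn the tool first so its x axis lies along the push, and set the fingers narrow.

Careful with the scale: shifts go in shares of 0.8 m and turns go in shares of 2 pi rad. That gives: 0.094 rad is 0.015.

```bash
cat >>h.py <<'E'
from scipy.spatial.transform import Rotation as Ro
A=np.radians(-6.4); D=np.array([np.cos(A),np.sin(A),0]); TAB=np.array([498.2,181.2,115.])  # robot-side face
def togo(s,X):
    R=Ro.from_rotvec(s["orientation"]); G=Ro.from_matrix(np.array([D,np.cross([0,0,-1],D),[0,0,-1]]).T)
    return R.inv().apply(X-s["tcp_pos"]).round(1),(R.inv()*G).as_rotvec().round(4)
E
```

Call:
drive_effector([
  [[0, 0, 0], [0, 0, 0.015]],
  [[0, 0, 0], [0, 0, 0.015]],
  [[0, 0, 0], [0, 0, 0.015]],
  [[0, 0, 0], [0, 0, 0.015]],
  [[0, 0, 0], [0, 0, 0]],
], finger_gap=20)

```text
clock: 0.6
tcp_pos: [162.3, -603.2, 230.9]
orientation: [-3.136, 0.179, 0.0]
force: [0.9, -0.6, 0.3]
width: 20.2
finger_force: 0.0
```

```bash
python3 - <<'E'
from h import *
from bench import bot
s=bot.get_state();print(togo(s,TAB-45*D+[0,0,105]))
import pickle
c=pickle.load(open("c0.pkl","rb"))["top"]
# catch pivot -> expected travel
P=cloud(c,188,193,156,162).reshape(-1,3);p=np.median(P,0);print(p,(p-TAB)@D-158)
E
```

```text
(array([ 199.5, -817.4,   11.5]), array([-0.0008,  0.0003, -0.0023]))
[730.24612559 148.91121286 112.92376519] 76.19919199688573
```

In the tool's units: -45 mm is -0.0563, 15 mm is 0.0188.

Call:
drive_effector([
  [[0.0188, -0.0563, 0], [0, 0, 0]],
  [[0.0188, -0.0563, 0], [0, 0, 0]],
  [[0.0188, -0.0563, 0], [0, 0, 0]],
  [[0.0188, -0.0563, 0], [0, 0, 0]],
  [[0.0188, -0.0563, 0], [0, 0, 0]],
  [[0.0188, -0.0563, 0], [0, 0, 0]],
  [[0.0188, -0.0563, 0], [0, 0, 0]],
  [[0.0188, -0.0563, 0], [0, 0, 0]],
  [[0.0188, -0.0563, 0], [0, 0, 0]],
  [[0.0188, -0.0563, 0], [0, 0, 0]],
])

```text
clock: 1.6
tcp_pos: [362.7, -171.6, 231.5]
orientation: [3.137, -0.174, 0.001]
force: [1.6, -0.2, -0.1]
width: 20.1
finger_force: 0.0
```

Call:
drive_effector([
  [[0.0075, -0.0575, 0], [0, 0, 0]],
  [[0.0075, -0.0575, 0], [0, 0, 0]],
  [[0.0075, -0.0575, 0], [0, 0, 0]],
  [[0.0075, -0.0575, 0], [0, 0, 0]],
  [[0.0075, -0.0575, 0], [0, 0, 0]],
  [[0.0075, -0.0575, 0], [0, 0, 0]],
  [[0.0075, -0.0575, 0], [0, 0, 0]],
  [[0.0075, -0.0575, 0], [0, 0, 0]],
  [[0, 0, 0], [0, 0, 0]],
])

```text
clock: 2.5
tcp_pos: [452.9, 191.5, 231.6]
orientation: [-3.135, 0.166, -0.003]
force: [0.6, -0.0, 1.0]
width: 20.3
finger_force: 0.0
```

```bash
python3 - <<'E'
from h import *
from bench import bot
s=bot.get_state();print(togo(s,TAB-45*D+[0,0,-5]),s["qpos"])
E
```

```text
(array([  0.9,   5.4, 121.6]), array([-0.002 , -0.0018,  0.0057])) [3.75251309e-01 2.25649176e-01 1.91990986e+00 1.11258037e-03
 9.93504998e-01 2.05143127e+00]
```

Now I'll descend behind the tab and check with the wrist and scene cameras.

In the tool's units: 31 mm is 0.0388, 30 mm is 0.0375.

Call:
drive_effector([
  [[0, 0.0038, 0.0375], [0, 0, 0]],
  [[0, 0.0025, 0.0375], [0, 0, 0]],
  [[0, 0, 0.0375], [0, 0, 0]],
  [[0, 0, 0.0388], [0, 0, 0]],
  [[0, 0, 0], [0, 0, 0]],
])

```text
clock: 3.0
tcp_pos: [448.1, 180.4, 107.2]
orientation: [3.134, -0.175, -0.011]
force: [-0.3, -0.2, -0.9]
width: 19.9
finger_force: 0.0
```

```bash
python3 - <<'E'
from h import *
from bench import bot
import cv2
s=bot.get_state();print(togo(s,TAB-45*D+[0,0,-5]))
c=bot.camera("scene");cv2.imwrite("pics/s1.png",cv2.resize(c["image"][90:300,250:450,::-1],None,fx=2.5,fy=2.5))
E
```

```text
(array([ 4.7, -6.4, -2.9]), array([0.0035, 0.0068, 0.0001]))
```

View pics/s1.png

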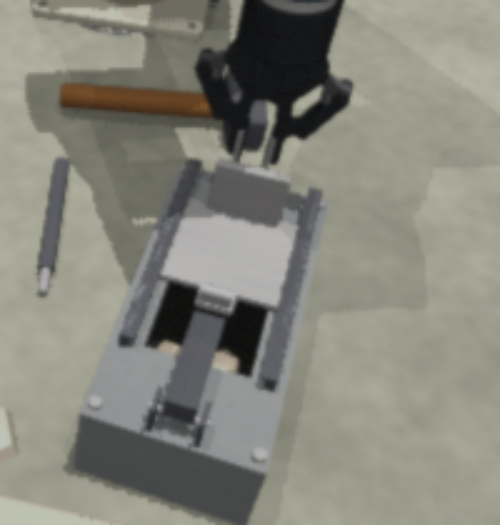

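The fingers sit behind the tab (tab at crop (250,192)), well centred and clear of the guides. I'll push now.

In the tool's units: 10 mm is 0.0125, 8 mm is 0.01.

Call:
drive_effector([
  [[0.0125, -0.0038, 0], [0, 0, 0]],
  [[0.0125, -0.0038, 0], [0, 0, 0]],
  [[0.0125, 0, 0], [0, 0, 0]],
  [[0.01, 0, 0], [0, 0, 0]],
  [[0.01, 0, 0], [0, 0, 0]],
  [[0.01, 0, 0], [0, 0, 0]],
  [[0.01, 0, 0], [0, 0, 0]],
  [[0.01, 0, 0], [0, 0, 0]],
])

```text
clock: 3.85
tcp_pos: [520.9, 180.0, 110.7]
orientation: [3.137, -0.178, -0.003]
force: [-5.8, 2.3, 3.3]
width: 19.8
finger_force: 2.8
```

```bash
python3 - <<'E'
from h import *
from bench import bot
s=bot.get_state();print(togo(s,TAB+[0,0,-5]),s["force"]@D)
E
```

```text
(array([-22.7,   1.3,   0.7]), array([ 0.0001,  0.0019, -0.0016])) -5.998793336678118
```

In the tool's units: 6 mm is 0.0075, 5 mm is 0.0063.

Call:
drive_effector([
  [[0.0075, 0, 0], [0, 0, 0]],
  [[0.0075, 0, 0], [0, 0, 0]],
  [[0.0075, 0, 0], [0, 0, 0]],
  [[0.0063, 0, 0], [0, 0, 0]],
  [[0.0063, 0, 0], [0, 0, 0]],
  [[0, 0, 0], [0, 0, 0]],
])

```text
clock: 4.45
tcp_pos: [548.4, 176.8, 110.6]
orientation: [3.136, -0.178, -0.004]
force: [-4.8, 1.6, 3.8]
width: 20.2
finger_force: 2.8
```

```bash
python3 - <<'E'
from h import *
from bench import bot
s=bot.get_state();print(togo(s,TAB+[0,0,-5]),s["force"]@D)
d=bot.camera("top")
P=cloud(d,140,225,145,285);m=(P[...,2]>84)&(P[...,2]<91);Q=P[m];print("plate/guide far", )
import cv2;cv2.imwrite("pics/t2.png",cv2.resize(d["image"][145:285,140:225,::-1],None,fx=4,fy=4,interpolation=cv2.INTER_CUBIC))
E
```

```text
(array([-50.4,   1.3,   0.7]), array([ 0.0002,  0.0024, -0.0016])) -4.961451848832867
plate/guide far
```

View pics/t2.png

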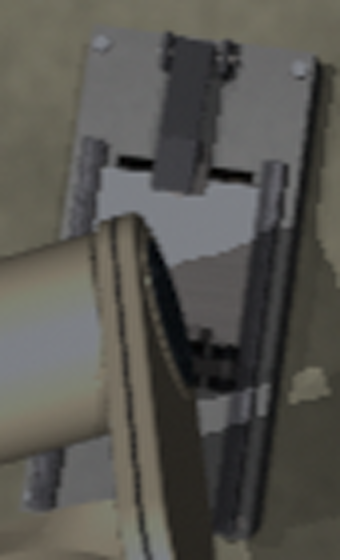

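The plate's far edge is now at crop row ~170, with a narrow dark gap left at the mouth, and the striker is under the catch. I'll push on in small steps.

Call:
drive_effector([
  [[0.005, 0, 0], [0, 0, 0]],
  [[0.005, 0, 0], [0, 0, 0]],
  [[0.005, 0, 0], [0, 0, 0]],
  [[0, 0, 0], [0, 0, 0]],
])

```text
clock: 4.9
tcp_pos: [561.1, 175.3, 110.4]
orientation: [3.137, -0.178, -0.001]
force: [-3.3, 1.7, 1.2]
width: 19.9
finger_force: 1.5
```

Call:
drive_effector([
  [[0.0038, 0, 0], [0, 0, 0]],
  [[0.0038, 0, 0], [0, 0, 0]],
  [[0, 0, 0], [0, 0, 0]],
])

```text
clock: 5.2
tcp_pos: [564.3, 174.8, 110.2]
orientation: [3.136, -0.178, -0.009]
force: [-13.0, 2.9, 7.4]
width: 19.5
finger_force: 6.4
```

In the tool's units: 3 mm is 0.0038.

Call:
drive_effector([
  [[0.0038, 0, 0], [0, 0, 0]],
  [[0, 0, 0], [0, 0, 0]],
])

```text
clock: 5.4
tcp_pos: [564.2, 174.7, 109.8]
orientation: [3.135, -0.178, -0.019]
force: [-23.3, 6.0, 14.1]
width: 20.1
finger_force: 11.7
```

Call:
drive_effector([
  [[0.0038, 0, 0], [0, 0, 0]],
  [[0, 0, 0], [0, 0, 0]],
])

```text
clock: 5.6
tcp_pos: [564.1, 174.4, 109.4]
orientation: [3.134, -0.178, -0.028]
force: [-33.7, 8.0, 19.8]
width: 20.0
finger_force: 16.7
```

This is a firm stop: the force rises with no motion, after about 77 mm of travel against the predicted 76. I'll back off, lift and look.

In the tool's units: 40 mm is 0.05, -35 mm is -0.0438.

Call:
drive_effector([
  [[-0.0125, 0, 0], [0, 0, 0]],
  [[-0.025, 0, 0], [0, 0, 0]],
  [[-0.0313, 0, 0], [0, 0, 0]],
  [[-0.0313, 0, -0.025], [0, 0, 0]],
  [[-0.0375, 0, -0.0438], [0, 0, 0]],
  [[-0.0375, 0, -0.0438], [0, 0, 0]],
  [[0, 0.05, -0.025], [0, 0, 0]],
  [[0, 0.05, 0], [0, 0, 0]],
  [[0, 0, 0], [0, 0, 0]],
  [[0, 0, 0], [0, 0, 0]],
])

```text
clock: 6.6
tcp_pos: [425.6, 109.9, 221.0]
orientation: [-3.136, 0.181, -0.004]
force: [0.7, 1.1, 1.0]
width: 20.2
finger_force: 0.0
```

```bash
python3 - <<'E'
from h import *
from bench import bot
import cv2
a=bot.camera("top");b=bot.camera("scene")
i=cv2.resize(a["image"][145:285,140:225],(340,560));j=cv2.resize(b["image"][145:285,280:390],(440,560))
cv2.imwrite("pics/e.png",np.hstack([i,j])[:,:,::-1])
P=cloud(b,280,390,145,295);m=((P[...,2]>122)&(P[...,2]<150)).astype(np.uint8)
k,l,st,_=cv2.connectedComponentsWithStats(m)
for q in range(1,k):
    if st[q,4]>40: Q=P[l==q];print(st[q],Q.mean(0).round(1),(Q.mean(0)-TAB)@D)
E
```

```text
[ 46  32  34  19 353] [584.3 171.6 136. ] 86.61202445234188
```

View pics/e.png

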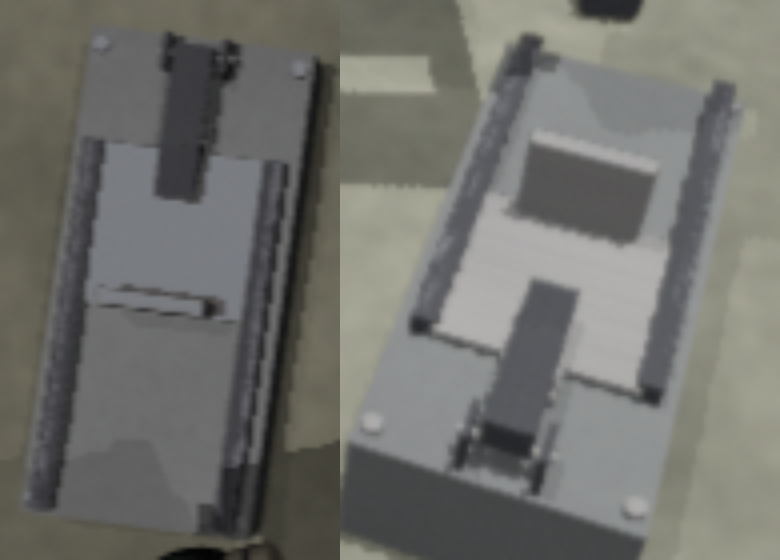

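The gate covers the mouth completely, with its far edge at the mouth's end. The catch lever lies in the same down position as at the start, and the arm is clear. The tab moved about 79 mm.

```bash
python3 -c "
from bench import bot
print(bot.sign_off())"
```

```text
the job is handed in; nothing more can be done
None
```

The chip chute's gate is pushed home to its stop (about 79 mm of travel), the catch looks down behind the striker bar in the final pictures, the arm is clear and never went near the round-mouthed gate, and the job was handed in at about 6.7 s; sign-off returned no verdict.

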